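# Refit the battery bay cover of a bench meter

### The arm

A 6-joint arm with a two-finger parallel gripper is mounted at the origin on the work surface. World frame = base frame: x ahead of the robot, y to its left, z up, the work surface at z = 0. Lengths are in m, angles in rad, forces in N, time in s.
With the tool pointing down it reaches from about 0.375 to 0.9 m from the base axis. Payload 3.1 kg.
Tool frame: the origin (TCP) lies on the centre line of the jaws, within the pads' length; the fingertips stand 19 mm ahead of it and the grasp point (between the pads) is the TCP; z points along the fingers, y is the line along which they close (so a half turn about z gives the same grasp; the last joint's range is limited). The gripper opens to 85 mm and grips with 20 to 120 N. Pads are 22 mm wide; open, the fingers measure 114 mm over their backs; the gripper's body (76 mm by 85 mm) begins 54 mm behind the grasp point. The pads swing forward as they close: fully open they stand 13 mm farther back than shut.
Start: joints at [1.069, 0.527, 1.433, -0, 1.181, -0.178], TCP at [0.199, 0.593, 0.25] pointing down, gripper open.
Joint ranges: [-3.08, 3.08], [-0.75, 2.2], [0.22, 2.44], [-1.43, 4.57], [0, 2.65], [-2.85, 2.85]. Speed limits (rad/s): [2.79, 2.79, 3.14, 3.14, 3.14, 3.14].

### API

Orientations are given as a unit quaternion [w, x, y, z].
In Python, from cell import robot gives the robot as it stands.
- The arm moves only by the tool drive_tool, never from a script. Its argument "increments" is text: rows parted by semicolons, each of 5 numbers parted by spaces: the gripper's target within -1 to 1 (shut at 1, half-way at 0, fully open at -1), then the shift along the tool's x, y, z in m, then the turn about the tool's z in rad. In form: claw dx dy dz turn; .... A call has 1 to 20 rows; each row shifts and turns the commanded pose from where the row before left it, along the tool's axes as they then stand; what a row does not reach is not made up. A row lasts 1/12 s, in which the tool goes at most 41.7 mm and 7.16 degrees, less where a joint would pass 70% of its speed; a pose out of reach is approached as far as the arm can. A call with a gripper value outside its range is refused whole. The fingers move at their own pace and stop on an object; the grip force is fixed at half the most. Time passes only in rows, so rows that do not move let the fingers close. It gives the time, the measured TCP pose, the force, the opening and the grip force at its end, in the units of the state.
- robot.sense(): the state, without advancing time (a new reading comes with each control period).
- robot.capture(name): name is "scene" or "top" or "wrist"; returns the picture (384x512x3 uint8, red, green, blue); there is no depth.
- robot.get_calibration(name): a dict with "K" (3x3 intrinsics, pixels), "k1" (the pictures are not rectified: a ray, as slopes to the right and down, at radius r is drawn at 1 + k1 r^2 times it, then the intrinsics apply), "pose" (4x4, takes a point from camera to world coordinates); the wrist camera has in their place "mount" (4x4, takes a point from camera to tool coordinates, whose origin is the TCP and whose axes are the flange's). Camera axes: x right, y down, z forward; pixel columns grow to the right and rows downward; lengths in m; the calibration is good to about 2 mm. A picture is of the moment at which its call begins: read the wrist's pose just before it. get_calibration takes no time and is no camera call.
- robot.sign_off(): hands the job in; it is judged then, once.
The state is a dict: "time_s": time; "joints": joint angles; "joint_vel": joint speeds; "effort": joint torques, N m; "tool_pos": TCP position; "tcp_rot": TCP orientation; "force": force on the tool from outside, world axes, zero at the start; "ft_torque": the same for the moment, N m; "opening": finger opening in m; "finger_force": force on a finger pad.
Only numpy, scipy, OpenCV 4.12 (cv2) and the standard library are available. Lean on these libraries where they do the work, as an engineer would, in place of code of your own. Each camera call takes 0.05 s, during which the arm holds its last target. There are 200 camera calls.

### The job

Close the open battery bay in the top of the bench meter with the larger of the two loose white covers: tilt it, hook one short edge under the overhanging lip at the robot's end of the bay, then lower the other end so that the cover lies flat on the ledges in the bay, and let go. Leave the smaller cover where it lies and do not knock over the open glass beaker.

Things in the scene. Friction and masses are not known exactly. Their poses are not given: they have to be found in the camera images.
- cover_mid (a point): The right cover: white plate 150 (x) x 100 (y) x 5 mm; across the middle of its top an upright grip rib 14 mm thick (x), 60 long (y), 30 above the plate (35 in all). 0.13 to 0.25 kg. Starts flat on the bench, rib up. Point: plate's centre, 17.5 mm above its underside, inside the rib. x along the 150 mm side, y along the rib, z up. Both short ends are alike.
- small_cover_mid (a point): Smaller white cover of the same form, from another instrument, to be left alone: plate 100 x 70 x 5 mm, rib 14 mm thick, 44 long, 35 high in all. Point: its centre, 17.5 mm above its underside. The two covers lie in either order to the right of the meter.
- bay (a point): Bay centre in the fixed white meter, at ledge height (40 mm). Well 162 (x) x 116 (y) mm between walls; a 20 mm ledge along each long side carries the cover, 14 mm deeper between. x leads away from the lip, y to the keypad, z up. Lip over x -81 to -61 mm, underside 16, top 22 mm above the ledges. Walls above the ledges: +x end 16, sides 10 mm; console beyond y +70: up to 40 mm.
- beaker_mid (a point): An open glass beaker, 66 mm across and 85 mm tall, standing upright on the bench beyond the other things; the point is on its axis, half-way up, z up. To be left standing.
Not all that is in view belongs to the job. What is shaped like the part that bears cover_mid but green or turquoise is not meant.

How it is judged:
At the end, for the whole second after the job is handed in: The larger cover lies in the bay on its ledges, rib up: its centre within 12 mm along and 14 mm across of the bay's centre and within 5 mm of its seated height, level within 0.06 rad and in line with the bay within 0.18 rad (so that one short edge is under the lip) (z of cover_mid in the frame of bay between 0.0125 and 0.0225 m and x of cover_mid in the frame of bay between -0.012 and 0.012 m and y of cover_mid in the frame of bay between -0.014 and 0.014 m and angle between the x axis of cover_mid and the x axis of bay, either way round below 0.18 rad and angle between cover_mid's own z axis and vertical below 0.06 rad); the robot touches nothing.
It fails at once if the smaller cover is shifted by more than 30 mm (distance of small_cover_mid from where it was at the start of the episode above 0.03 m).
It fails at once if the beaker is tipped over (angle between beaker_mid's own z axis and vertical above 0.6 rad).
It also fails if it takes over 42 s, if anything falls off the work surface, if the arm or the gripper's body presses on something with over 40 N, if the wrist force passes 120 N, or if a joint passes its speed limit or range.

## Working session

There is one attempt and no reset: what is moved stays moved. The work goes in short steps, Python scripts to look and compute and a tool call to move; the robot and the scene stay as the last step left them, time stands still between calls to the robot, and variables do not carry over. Pictures are saved under pics/ and viewed, at most 10 in all, crops included, and the job is handed in when it is done.

Besides the shell and the picture viewer there is one more tool, called after ">>>" as name(argument=value, ...) on one line, values as JSON. drive_tool: Moves the arm, as the interface text tells. Its arguments: {"type":"object","properties":{"increments":{"type":"string"}},"required":["increments"]}

```bash
mkdir -p pics; ls; python3 - <<'E'
from cell import robot
import cv2,numpy as np
for n in("scene","top"):
    cv2.imwrite(f"pics/{n}0.png",robot.capture(n)[:,:,::-1])
    c=robot.get_calibration(n);print(n,c)
print(robot.get_calibration("wrist"));s=robot.sense();print(s)
E
```

```text
pics
scene {'K': array([[363.61604118,   0.        , 258.89922346],
       [  0.        , 363.61604118, 197.87902659],
       [  0.        ,   0.        ,   1.        ]]), 'k1': -0.08588897296697832, 'pose': array([[-0.10864616,  0.72644277, -0.67858449,  1.17444614],
       [ 0.99407948,  0.07842512, -0.07520295, -0.06222745],
       [-0.00141257, -0.68273743, -0.73066244,  0.79371312],
       [ 0.        ,  0.        ,  0.        ,  1.        ]])}
top {'K': array([[456.57615175,   0.        , 261.85172784],
       [  0.        , 456.57615175, 188.29227299],
       [  0.        ,   0.        ,   1.        ]]), 'k1': -0.11335300478200447, 'pose': array([[-0.01477174, -0.97686701,  0.21333693,  0.2826084 ],
       [-0.999889  ,  0.01484674, -0.00125064, -0.14848964],
       [-0.00194565, -0.21333173, -0.97697789,  1.0953649 ],
       [ 0.        ,  0.        ,  0.        ,  1.        ]])}
{'K': array([[292.55995739,   0.        , 254.77106981],
       [  0.        , 292.55995739, 188.24408391],
       [  0.        ,   0.        ,   1.        ]]), 'k1': -0.03845952006295112, 'mount': a
[... 356 characters left out ...]
 'joints': array([ 1.06850463e+00,  5.28365285e-01,  1.43379853e+00,  1.80400313e-05,
        1.18138258e+00, -1.78533935e-01]), 'joint_vel': array([ 1.30091338e-03, -2.28648169e-03, -1.43579986e-03, -7.38449757e-04,
        2.13643160e-03, -3.26958082e-05]), 'effort': array([-4.47111561e-04, -4.43307066e+01, -1.78586662e+01, -2.29974812e-04,
        3.85032239e-03, -2.97473065e-06]), 'tool_pos': array([0.19851988, 0.59198728, 0.24942855]), 'tcp_rot': array([-3.34016228e-04,  1.61176119e-01,  9.86925177e-01, -9.18028742e-04]), 'force': array([0.45289275, 0.58198051, 0.1224149 ]), 'ft_torque': array([ 0.00640889, -0.0211874 ,  0.05701317]), 'finger_force': 0.0, 'opening': 0.08571173234854665}
```

View pics/top0.png

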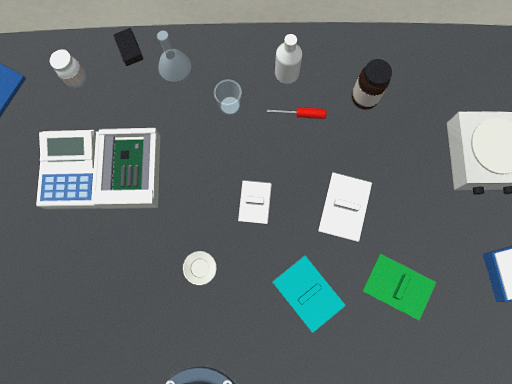

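View pics/scene0.png

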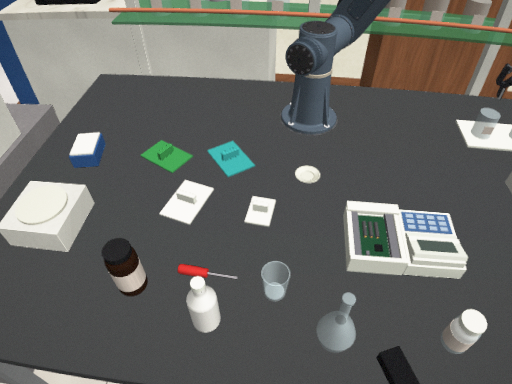

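Top view: larger white cover about (345,207), small cover (255,202), bay of the meter (128,165), beaker (228,97). The scene view agrees. Next I'll measure the cover by mask and zoom in on the bay.

```bash
cat > h.py <<'E'
import cv2,numpy as np
from scipy.spatial.transform import Rotation as R
from cell import robot
def wrist_pose(s):
    q=s["tcp_rot"];T=np.eye(4);T[:3,:3]=R.from_quat([*q[1:],q[0]]).as_matrix();T[:3,3]=s["tool_pos"];return T
def cam(name,s=None):
    c=robot.get_calibration(name)
    return c["K"],c["k1"],(c["pose"] if name!="wrist" else wrist_pose(s)@c["mount"])
def onto(c,uv,z):
    K,k1,P=c
    n=cv2.undistortPoints(np.float64(uv).reshape(-1,1,2),K,np.array([k1,0,0,0.]))[:,0]
    d=np.c_[n,np.ones(len(n))]@P[:3,:3].T
    return P[:3,3]+d*((z-P[2,3])/d[:,2])[:,None]
def px(c,X):
    K,k1,P=c;Q=np.linalg.inv(P)
    return cv2.projectPoints(np.float64(X).reshape(-1,1,3),cv2.Rodrigues(Q[:3,:3])[0],Q[:3,3],K,np.array([k1,0,0,0.]))[0][:,0]
def white_rect(im,c,z,near,r=60):
    hsv=cv2.cvtColor(im,cv2.COLOR_RGB2HSV);m=cv2.inRange(hsv,(0,0,150),(180,50,255))
    m=cv2.morphologyEx(m,cv2.MORPH_CLOSE,np.ones((7,7)))
    for k in cv2.findContours(m,cv2.RETR_EXTERNAL,cv2.CHAIN_APPROX_NONE)[0]:
        if cv2.contourArea(k)<300: continue
        w=onto(c,k[:,0],z)
        (cx,cy),(a,b),t=cv2.minAreaRect(np.float32(w[:,:2]*1000))
        if np.hypot(cx/1000-near[0],cy/1000-near[1])<r/1000:
            ang=t if a>b else t+90
            print("rect",np.round([cx,cy,max(a,b),min(a,b)],1),"long axis deg",round((ang+90)%180-90,1))
E
python3 - <<'E'
from h import *
im=cv2.imread("pics/top0.png")[:,:,::-1].copy();c=cam("top")
g=onto(c,[[345,207],[255,202],[228,97],[128,165]],0.0);print(g.round(3))
white_rect(im,c,.005,g[0]);white_rect(im,c,.005,g[1])
a=cv2.resize(im[115:220,30:170],None,fx=5.5,fy=5.5,interpolation=cv2.INTER_CUBIC)
cv2.imwrite("pics/bayzoom.png",a[:,:,::-1])
E
```

```text
[[ 0.472 -0.352  0.   ]
 [ 0.488 -0.133  0.   ]
 [ 0.764 -0.066  0.   ]
 [ 0.587  0.185  0.   ]]
rect [ 473.4 -351.7  151.6  101.5] long axis deg -15.8
rect [ 488.2 -131.4  101.3   71.8] long axis deg -6.5
```

View pics/bayzoom.png

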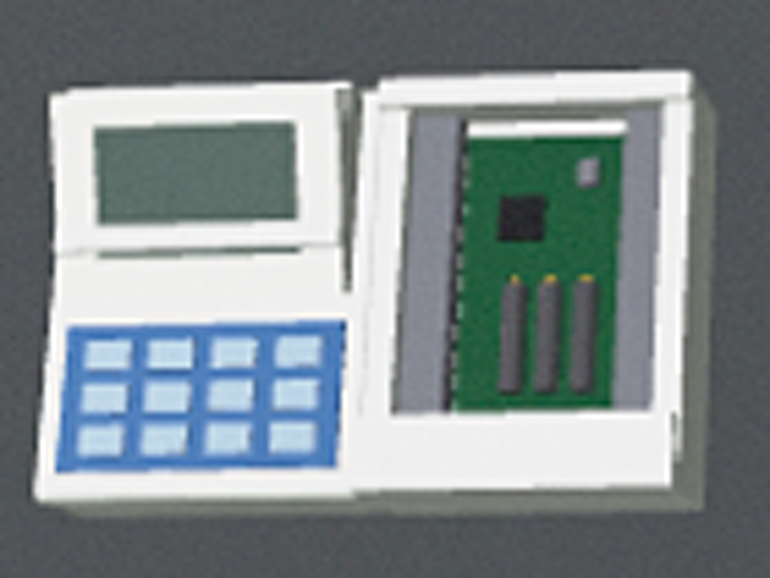

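The zoom shows the bay: far ledge end at zoom y≈108 (x 412–665), lip inner edge at y≈411 (x 391–652), lip outer edge at y≈490.

```bash
python3 - <<'E'
from h import *
c=cam("top");f=lambda p:[30+(p[0]+.5)/5.5-.5,115+(p[1]+.5)/5.5-.5]
A=onto(c,[f((412,110))],.04)[0];B=onto(c,[f((665,104))],.05)[0];C=onto(c,[f((391,411))],.062)[0];D=onto(c,[f((652,411))],.062)[0]
B4=onto(c,[f((665,104))],.04)[0]
E_=onto(c,[f((356,490)),f((671,487))],.062)
F=onto(c,[f((380,80)),f((691,73))],.056)
print(A,B,B4,C,D,E_,F,sep="\n")
lr=C-D;print("yaw deg from lip",np.degrees(np.arctan2(-lr[0],lr[1])), "from far",np.degrees(np.arctan2(-(A-B4)[0],(A-B4)[1])))
s=robot.sense();T=wrist_pose(s);d=np.array([.49,.20,.33])-s["tool_pos"];print("shift tool",T[:3,:3].T@d)
print("yaw toolx",np.degrees(np.arctan2(T[1,0],T[0,0])))
E
```

```text
[0.6546846  0.23666778 0.04      ]
[0.65120346 0.11860833 0.05      ]
[0.65472945 0.1211634  0.04      ]
[0.51154837 0.2291438  0.062     ]
[0.50984048 0.11552361 0.062     ]
[[0.47738236 0.24242807 0.062     ]
 [0.4769389  0.10616395 0.062     ]]
[[0.66348948 0.24646125 0.056     ]
 [0.66323795 0.10610661 0.056     ]]
yaw deg from lip -0.8611796387737329 from far 0.02224611690449583
shift tool [-0.40101289 -0.27904481 -0.08018164]
yaw toolx 161.44963321329962
```

>>> drive_tool(increments="-1 -0.033 -0.0196 0 0;-1 -0.033 -0.0196 0 0;-1 -0.033 -0.0196 0 0;-1 -0.033 -0.0196 0 0;-1 -0.033 -0.0196 0 0;-1 -0.033 -0.0196 0 0;-1 -0.033 -0.0196 0 0;-1 -0.033 -0.0196 0 0;-1 -0.033 -0.0196 0 0;-1 -0.033 -0.0196 0 0;-1 -0.033 -0.0196 0 0;-1 -0.033 -0.0196 0 0;-1 -0.033 -0.0196 0 0;-1 -0.033 -0.0196 0 0;-1 0 0 0 0;-1 0 0 0 0;-1 0 0 0 0")

```text
time_s: 1.52
tool_pos: [0.5487, 0.1854, 0.2497]
tcp_rot: [-0.001, 0.162, 0.987, -0.0]
force: [-0.8, 0.8, -0.3]
opening: 0.0852
finger_force: 0.0
```

```bash
python3 - <<'E'
from h import *
s=robot.sense();im=robot.capture("wrist");c=cam("wrist",s);np.save("w1.npy",im);np.save("w1T.npy",c[2])
print(s["tool_pos"],s["joint_vel"].round(3),s["time_s"])
# rectify onto plane z=.05: 2 px/mm, up=+x world, left=+y
ce=(.573,.177);n=260
g=[[ce[0]+(n/2-r)/1000, ce[1]+(n/2-q)/1000,.05] for r in(0,n) for q in(0,n)]
H=cv2.getPerspectiveTransform(np.float32(px(c,g)),np.float32([[0,0],[n*2.2,0],[0,n*2.2],[n*2.2,n*2.2]]))
cv2.imwrite("pics/w1.png",cv2.warpPerspective(im,H,(572,572),flags=cv2.INTER_CUBIC)[:,:,::-1])
np.save("H1.npy",H)
E
```

```text
[0.54866363 0.18536068 0.24967798] [ 0.031 -0.01   0.013 -0.001 -0.002 -0.001] 1.5167
```

View pics/w1.png

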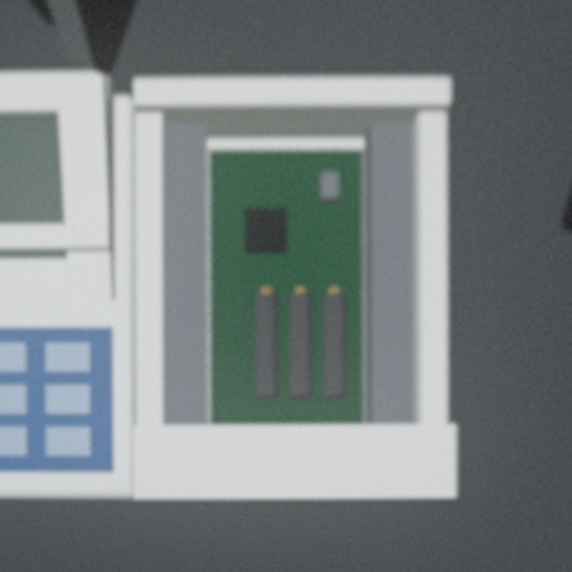

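Rectified wrist view: bay side walls' inner edges at columns 163 and 416 (vertical, so yaw ≈ 0), lip edge at row 423, far wall top edge at row 106 and base at row 123.

```bash
python3 - <<'E'
from h import *
K,k1,_=cam("wrist",robot.sense());c=(K,k1,np.load("w1T.npy"));H=np.load("H1.npy")
def q(p,z):
    return onto(c,cv2.perspectiveTransform(np.float64([[p]]),np.linalg.inv(H))[0],z)[0].round(4)
print("lip-61",q((165,423),.062),q((415,423),.062));print("far81 base",q((290,123),.04),"top",q((290,106),.056))
print("sides",q((163,250),.05),q((416,250),.05),q((163,400),.05),q((163,150),.05),q((416,150),.05),q((418,410),.05))
E
```

```text
lip-61 [0.51   0.2306 0.062 ] [0.51   0.1222 0.062 ]
far81 base [0.6517 0.1742 0.04  ] top [0.6508 0.1758 0.056 ]
sides [0.5892 0.2323 0.05  ] [0.5892 0.1185 0.05  ] [0.5217 0.2324 0.05  ] [0.6343 0.2324 0.05  ] [0.6343 0.1184 0.05  ] [0.5171 0.1175 0.05  ]
```

>>> drive_tool(increments="-1 -0.0071 -0.038 0 0;-1 -0.0071 -0.038 0 0;-1 -0.0071 -0.038 0 0;-1 -0.0071 -0.038 0 0;-1 -0.0071 -0.038 0 0;-1 -0.0071 -0.038 0 0;-1 -0.0071 -0.038 0 0;-1 -0.0071 -0.038 0 0;-1 -0.0071 -0.038 0 0;-1 -0.0071 -0.038 0 0;-1 -0.0071 -0.038 0 0;-1 -0.0071 -0.038 0 0;-1 -0.0071 -0.038 0 0;-1 -0.0071 -0.038 0 0;-1 0 0 0.025 -0.05;-1 0 0 0.025 0;-1 0 0 0 0;-1 0 0 0 0;-1 0 0 0 0")

```text
time_s: 3.15
tool_pos: [0.4754, -0.3495, 0.2012]
tcp_rot: [0.0, 0.135, 0.991, -0.0]
force: [0.0, 0.4, -0.1]
opening: 0.0853
finger_force: 0.0
```

```bash
python3 - <<'E'
from h import *
s=robot.sense();im=robot.capture("wrist");c=cam("wrist",s)
cv2.imwrite("pics/w2.png",im[:,:,::-1])
white_rect(im,c,.005,(.4734,-.3517))
T=wrist_pose(s);print(s["tool_pos"],"yaw",np.degrees(np.arctan2(T[1,0],T[0,0])),s["joint_vel"].round(3))
E
```

```text
rect [ 473.5 -354.1  151.6  101.6] long axis deg -15.7
[ 0.47536197 -0.34952697  0.20124261] yaw 164.43055618105595 [-0.003 -0.017 -0.018 -0.002 -0.005 -0.002]
```

View pics/w2.png

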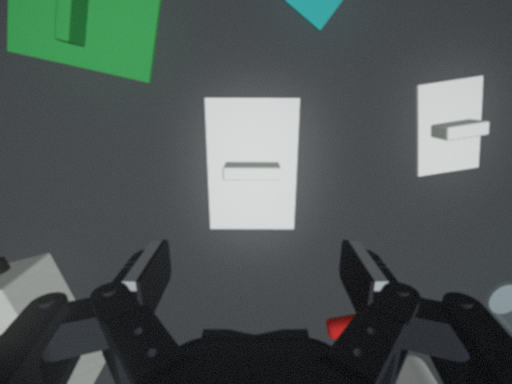

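The wrist view shows the larger cover at (252,163), with its rib horizontal at (252,172), centred between the jaws. Going down to grip the rib by its ends.

>>> drive_tool(increments="-1 0.001 -0.004 0.034 0;-1 0 0 0.034 0;-1 0 0 0.034 0;-1 0 0 0.034 0;-1 0 0 0.025 0;-1 0 0 0.015 0;-1 0 0 0 0;1 0 0 0 0;1 0 0 0 0;1 0 0 0 0;1 0 0 0 0;1 0 0 0 0;1 0 0 0 0")

```text
time_s: 4.28
tool_pos: [0.4739, -0.3552, 0.0268]
tcp_rot: [0.002, 0.136, 0.991, -0.001]
force: [0.6, 1.0, 7.1]
opening: 0.0591
finger_force: 66.4
```

>>> drive_tool(increments="-1 0 0 0 0;-1 0 0 -0.003 0;-1 0 0 -0.002 0;-1 0 0 0 0;1 0 0 0 0;1 0 0 0 0;1 0 0 0 0;1 0 0 0 0;1 0 0 0 0;1 0 0 0 0")

```text
time_s: 5.12
tool_pos: [0.4725, -0.3543, 0.0296]
tcp_rot: [0.0, 0.136, 0.991, -0.0]
force: [-0.9, 0.6, 4.9]
opening: 0.0582
finger_force: 65.7
```

>>> drive_tool(increments="1 0 0 -0.015 0;1 0 0 -0.025 0;1 0 0 -0.03 0;1 0 0 -0.03 0;1 0 0 -0.02 0;1 0 0 0 0;1 0 0 0 0;1 0 0 0 0")

```text
time_s: 5.78
tool_pos: [0.4715, -0.3532, 0.1476]
tcp_rot: [-0.001, 0.137, 0.991, 0.001]
force: [0.7, 0.4, -2.3]
opening: 0.0586
finger_force: 65.3
```

```bash
python3 - <<'E'
from h import *
s=robot.sense();im=robot.capture("wrist")
cv2.imwrite("pics/w3.png",im[:,:,::-1])
white_rect(im,cam("wrist",s),s["tool_pos"][2]-.0246,s["tool_pos"])
E
```

```text
rect [ 509.6 -365.2   84.    60.5] long axis deg 74.9
rect [ 437.1 -344.9  100.9   78.9] long axis deg 74.3
```

View pics/w3.png

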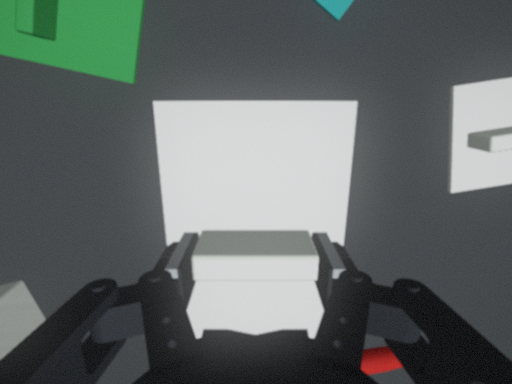

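The cover is held level and centred: its near edge is at row 100, about 75 mm from the TCP. Carrying it to the bay.

>>> drive_tool(increments="1 0.001 0.017 0 0;1 0.0017 0.034 0 0;1 0.0017 0.034 0 0;1 0.0017 0.034 0 0;1 0.0017 0.034 0 0;1 0.0017 0.034 0 0;1 0.0017 0.034 0 0;1 0.0017 0.034 0 0;1 0.0017 0.034 0 0;1 0.0017 0.034 0 0;1 0.0017 0.034 0 0;1 0.0017 0.034 0 0;1 0.0017 0.034 0 0;1 0.0017 0.034 0 0;1 0.0017 0.034 0 0;1 0.0017 0.034 0 0;1 0.001 0.014 0 -0.068;1 0 0 0 -0.068;1 0 0 0 -0.068;1 0 0 0 -0.069")

```text
time_s: 7.5
tool_pos: [0.5902, 0.1756, 0.1472]
tcp_rot: [-0.002, -0.002, 1.0, -0.0]
force: [-0.2, -0.8, -2.1]
opening: 0.0588
finger_force: 65.3
```

>>> drive_tool(increments="1 0 0 0 0;1 0 0 0 0;1 0 0 0 0")

```text
time_s: 7.75
tool_pos: [0.5914, 0.1744, 0.1483]
tcp_rot: [-0.001, 0.001, 1.0, -0.0]
force: [0.1, 0.8, -2.3]
opening: 0.0583
finger_force: 65.3
```

>>> drive_tool(increments="1 -0.002 0.0005 0.02 0;1 0 0 0.02 0;1 0 0 0.013 0;1 0 0 0 0;1 0 0 0.003 0;1 0 0 0.003 0;1 0 0 0.002 0;1 0 0 0 0")

```text
time_s: 8.42
tool_pos: [0.5945, 0.1746, 0.0887]
tcp_rot: [0.0, 0.001, 1.0, 0.0]
force: [-0.0, -0.8, -2.9]
opening: 0.0586
finger_force: 65.3
```

>>> drive_tool(increments="1 0 0 0.002 0;1 0 0 0.002 0;1 0 0 0 0")

```text
time_s: 8.67
tool_pos: [0.5946, 0.1747, 0.0849]
tcp_rot: [0.001, 0.0, 1.0, 0.0]
force: [-1.1, 0.2, 2.8]
opening: 0.0587
finger_force: 65.9
```

>>> drive_tool(increments="1 0 0 0.002 0;1 0 0 0 0")

```text
time_s: 8.83
tool_pos: [0.5942, 0.1747, 0.0835]
tcp_rot: [0.0, 0.0, 1.0, 0.0]
force: [-4.3, 0.3, 6.8]
opening: 0.0586
finger_force: 66.6
```

>>> drive_tool(increments="1 0 0 0.002 0;1 0 0 0 0")

```text
time_s: 9.0
tool_pos: [0.5936, 0.1747, 0.0816]
tcp_rot: [-0.0, 0.0, 1.0, -0.0]
force: [-5.0, 0.3, 7.3]
opening: 0.0586
finger_force: 66.7
```

>>> drive_tool(increments="1 0 0 0.002 0;1 0 0 0 0")

```text
time_s: 9.17
tool_pos: [0.593, 0.1747, 0.0795]
tcp_rot: [-0.001, 0.0, 1.0, -0.0]
force: [-5.6, -0.7, 8.1]
opening: 0.059
finger_force: 67.1
```

```bash
python3 - <<'E'
from h import *
s=robot.sense();im=robot.capture("wrist");sc=robot.capture("scene")
a=cv2.resize(sc[180:290,320:480],None,fx=3.4,fy=3.4,interpolation=cv2.INTER_CUBIC)
a=cv2.resize(a,(512,352));b=np.vstack([im[:240],a]);print(s["tool_pos"],b.shape)
cv2.imwrite("pics/w4.png",b[:,:,::-1])
E
```

```text
[0.59301304 0.17470189 0.07947626] (592, 512, 3)
```

View pics/w4.png

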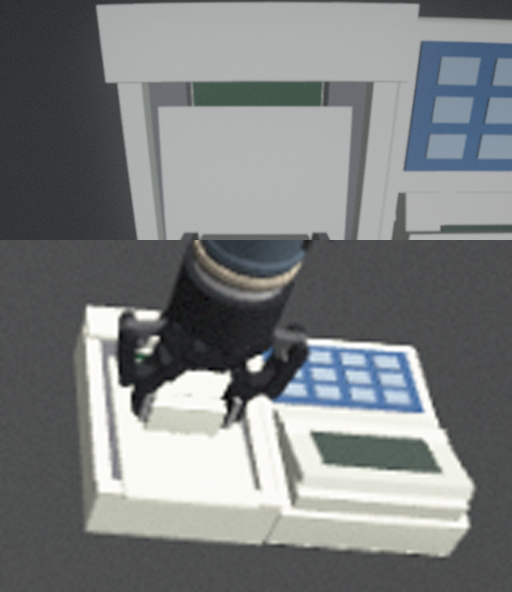

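The cover is tilted with its near edge (row 107) inside the bay, between the side walls and clear of the lip edge (row 80). The scene view agrees. Sliding it under the lip.

>>> drive_tool(increments="1 0.002 0 0 0;1 0.003 0 0 0;1 0.003 0 0 0;1 0.003 0 0 0;1 0.003 0 0 0;1 0 0 0 0")

```text
time_s: 9.77
tool_pos: [0.5797, 0.1747, 0.0784]
tcp_rot: [-0.0, 0.0, 1.0, 0.0]
force: [0.7, -0.7, 4.2]
opening: 0.0584
finger_force: 66.5
```

>>> drive_tool(increments="1 0.003 0 0 0;1 0.003 0 0 0;1 0.003 0 0 0;1 0.001 0 0 0;1 0 0 0 0;1 0 0 0 0")

```text
time_s: 10.27
tool_pos: [0.5691, 0.1746, 0.0776]
tcp_rot: [-0.001, 0.0, 1.0, -0.0]
force: [-0.2, -0.5, -1.8]
opening: 0.0587
finger_force: 66.1
```

Free of the wall, with the edge under the lip. Lowering the other end.

>>> drive_tool(increments="1 0 0 0.002 0;1 0 0 0.002 0;1 -0.001 0 0.001 0;1 0 0 0 0")

```text
time_s: 10.6
tool_pos: [0.5709, 0.1746, 0.0735]
tcp_rot: [-0.001, 0.0, 1.0, -0.0]
force: [-1.8, 0.2, 2.7]
opening: 0.0585
finger_force: 66.7
```

>>> drive_tool(increments="1 0 0 0.002 0;1 0 0 0.001 0;1 0 0 0 0")

```text
time_s: 10.85
tool_pos: [0.5721, 0.1746, 0.0709]
tcp_rot: [0.001, 0.001, 1.0, 0.0]
force: [0.2, 0.8, 5.2]
opening: 0.0585
finger_force: 66.9
```

>>> drive_tool(increments="-0.3 0 0 0.001 0;-0.3 0 0 0 0;-0.6 0 0 0 0;-0.8 0 0 0 0;-1 0 0 0 0;-1 0 0 0 0;-1 0 0 0 0;-1 0 0 -0.01 0;-1 0 0 -0.03 0;-1 0 0 -0.04 0;-1 0 0 -0.04 0;-1 0 0 -0.04 0;-1 0 0 0 0;-1 0 0 0 0;-1 0 0 0 0")

```text
time_s: 12.1
tool_pos: [0.5707, 0.1746, 0.2296]
tcp_rot: [-0.0, 0.0, 1.0, -0.0]
force: [-0.5, 0.4, -1.2]
opening: 0.0855
finger_force: 0.0
```

```bash
python3 - <<'E'
from h import *
s=robot.sense();im=robot.capture("wrist");sc=robot.capture("scene")
a=cv2.resize(sc[180:290,320:480],(512,352),interpolation=cv2.INTER_CUBIC)
c=cam("wrist",s);n=260;ce=(.571,.1755)
g=[[ce[0]+(n/2-r)/1000, ce[1]+(n/2-q)/1000,.045] for r in(0,n) for q in(0,n)]
H=cv2.getPerspectiveTransform(np.float32(px(c,g)),np.float32([[0,0],[400,0],[0,400],[400,400]]))
b=np.hstack([cv2.warpPerspective(im,H,(400,400),flags=cv2.INTER_CUBIC),cv2.resize(a,(400,400))])
cv2.imwrite("pics/w5.png",b[:,:,::-1]);print(s["tool_pos"],s["opening"],s["force"])
E
```

```text
[0.5706571  0.1745511  0.22964759] 0.08546535689082617 [-0.51735311  0.42637737 -1.23996133]
```

View pics/w5.png

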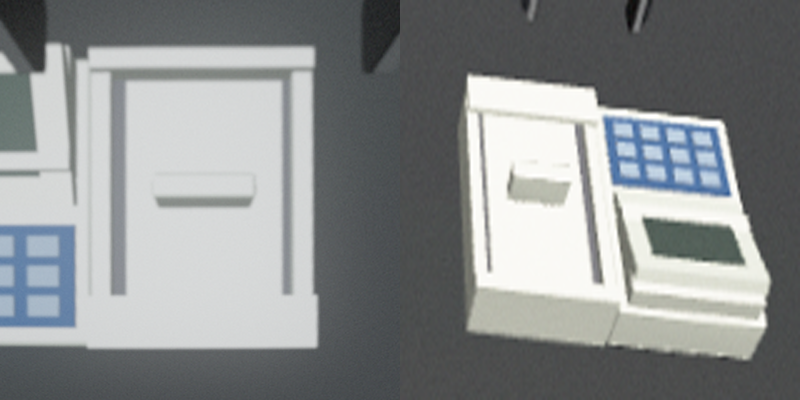

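The cover lies flat on the ledges: far edge at row 80, inside the far wall, sides at columns 126 and 282, and near edge under the lip. Its centre is about 3 mm from the bay's each way. Handing in.

```bash
python3 -c "
from cell import robot
print(robot.sign_off())"
```

```text
the job is handed in; nothing more can be done
None
```

I placed the larger cover flat in the bay with one short edge under the lip, let go and handed the job in at about 12 s; sign-off returned no verdict, and my last picture put the cover's centre about 3 mm from the bay's each way.

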